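# Hold a cover plate under measuring force on the bench comparator

## Robot

A 6-joint arm with a two-finger parallel gripper is mounted at the origin on a cart in front of the work surface, level with it; the furniture and walls round the work are solid. World frame = base frame: x ahead of the robot, y to its left, z up, the work surface at z = 0. Lengths are in m, angles in degrees, forces in N, time in s.
With the tool pointing down it reaches from about 0.375 to 0.9 m from the base axis. Payload 3.1 kg.
Tool frame: the origin (TCP) lies on the centre line of the jaws, within the pads' length; the fingertips stand 25 mm ahead of it and the grasp point (between the pads) lies 6 mm ahead of it; y points along the fingers, x is the direction in which the jaws open and shut, and the axes are right-handed (so a half turn about y gives the same grasp; the last joint's range is limited). The gripper opens to 87 mm and grips with 3 to 60 N. Pads are 19 mm wide; open, the fingers measure 117 mm over their backs; the gripper's body (75 mm by 190 mm) begins 51 mm behind the grasp point.
Start: joints at [61.736, 30.224, 82.088, -0, 67.689, -10.227], TCP at [0.193, 0.594, 0.248] pointing down, gripper open.
Joint ranges: [-176.69, 176.69], [-43.24, 126.21], [12.49, 139.97], [-82, 262], [0, 151.66], [-163.58, 163.58]. Speed limits (degrees/s): [159.86, 159.86, 180, 180, 180, 180].

## Interface

Orientations are given as a 3x3 rotation matrix whose columns are the frame's x, y, z axes.
In Python, from rig import * gives the robot as it stands.
- The arm moves only by the tool play_rows, never from a script. Its argument "commands" is a list of rows, each a list of 2 entries, a list of its own where there are three numbers: the shift along the world's x, y, z in m, then the turn, a rotation vector about the world's x, y, z in rad. A call has 1 to 10 rows; each row is the pose to reach, as a shift and turn from the pose commanded when the call began; what a row does not reach only later rows make up. A row lasts 1/8 s, in which the tool goes at most 62.5 mm and 10.7 degrees, less where a joint would pass 70% of its speed; a pose out of reach is approached as far as the arm can. A call with a gripper value outside its range is refused whole. "gripper" is the finger opening in m, from 0 to 0.087, set as the call begins (left out, the last holds). The fingers move at their own pace and stop on an object; the grip force is fixed at half the most. Time passes only in rows, so rows that repeat a pose let the fingers close. It gives the time, the measured TCP pose, the force and the opening at its end, in the units of the state.
- read_state(): the state, without advancing time (a new reading comes with each control period).
- capture(name): name is "side" or "top" or "wrist"; returns a dict with "frame" (480x640x3 uint8, red, green, blue), "depth" (480x640 float32, m along the optical axis (not along the pixel's ray), 0 where there is no reading), "mtx" (3x3 intrinsics, pixels), "dist_coeffs" ([k1, k2, p1, p2, k3] as OpenCV has them; the pictures are not rectified), "cam_to_world" (4x4, takes a point from camera to world coordinates); the wrist camera has in their place "hand_eye" (4x4, takes a point from camera to tool coordinates, whose origin is the TCP and whose axes are the tool frame's). Camera axes: x right, y down, z forward; pixel columns grow to the right and rows downward; lengths in m; the calibration is good to about 2 mm. A picture is of the moment at which its call begins: read the wrist's pose just before it.
- hand_in(): hands the job in, once; it reports no verdict.
The state is a dict: "time_s": time; "joint_positions": joint angles; "qvel": joint speeds; "tau": joint torques, N m; "position": TCP position; "tcp_rot": TCP orientation; "force": force on the tool from outside, world axes, zero at the start; "moment": the same for the moment, N m; "opening": opening from 0.0 (shut) to 1.0 (fully open).
Only numpy, scipy, OpenCV 4.12 (cv2) and the standard library are available. Lean on these libraries where they do the work, as an engineer would, in place of code of your own. Each camera call takes 0.05 s, during which the arm holds its last target. There are 200 camera calls.

## Task

Check the thickness of the aluminium cover plate on the bench comparator: lay the plate flat, centred on the domed anvil so that it balances there by itself, and let go of it. Then swing the head over it by its knob, all the way to the stop, and press the knob down until the foot bears on the plate and the knob's skirt has come down to the broad ring on the barrel (10 N of measuring force; never let the force on the plate reach 20 N). Keep it pressed there for the reading: the program finishes while it is still holding the knob down, with the plate untouched by the fingers; leave the jar, the battery and the spool where they stand.

Things in the scene. Friction and masses are not known exactly. Their poses are not given: they have to be found in the camera images.
- cover_plate: Loose milled aluminium plate, 50 (its x) x 96 (its y) x 10 (z) mm, about 0.13 kg, four screw holes in the corners; lies flat on the worktop. Origin in the middle of its underside, z up; its centre of mass is 5 mm above the origin. Grasp it across the 50 mm, at its middle.
- comparator: Bench comparator, fixed. Origin on the worktop under the anvil's middle; x points from anvil to column, z up. Dark base plate 210 x 110 mm, from 60 mm in front of the anvil (-x) to 150 mm behind, top at 18 mm. Round column 22 mm across, 110 mm behind the anvil, 126 mm high. On it the swing arm (underside 76 mm, head's top 116 mm, dial's top 119 mm above the worktop).
- anvil: Domed steel anvil on the base plate, fixed: a spherical cap of 40 mm radius, 77 mm across at its foot, top 45 mm above the worktop. Origin and axes as comparator. A plate that lies on it 1 mm off centre tilts about 1.6 degrees towards its heavy side and stays so; the foot levels it when it presses.
- anvil_top (a point): Highest point of the dome, 45 mm above the worktop.
- column_axis (a point): Top of the column, 126 mm above the worktop, on the vertical hinge axis of the swing arm, 110 mm from the anvil's axis.
- swing_arm (a joint): Angle of the swing arm about the column (rad). 0: against the stop, head and knob exactly over the anvil. Positive: swung aside, clockwise seen from above (to the robot's left); range 0 to 2.0. It stays where it is left (friction 0.22 N m, about 2 N at the knob).
- spindle (a joint): How far the spindle has come down from rest (m), 0 to 0.021. A light return spring pushes it up (2.5 to 3 N at the knob). At rest the foot is 68 mm above the worktop, 23 mm above the anvil: it meets the 10 mm plate lying level on the dome after 13 mm.
- knob (a joint): How far the knob has slid down the spindle's barrel (m), 0 to 0.016. Near 0 while the spindle moves freely; once the foot bears, 1 mm per 0.95 N. Force on the plate = 0.95 N per mm + 0.5 N: 10 N at 10 mm, where the skirt's lower edge meets the barrel's broad black ring (thin rings at 5 and 15 mm). The push on the knob is about 3 N more than the force on the plate.
- knob_top (a point): Middle of the knob's top, 191 mm above the worktop at rest; axis vertical, 110 mm from the column's axis. Black fluted knob, 30 mm across from 5 to 28 mm below this point, then a 25 mm skirt down to 37 mm below it. Grip the fluted part from above to swing the head; the knob does not turn on the arm, so turn the gripper with the arm or hold it lightly.
- foot: Flat round foot, 10 mm, at the lower end of the spindle, under the knob. Its frame goes with the spindle: the underside of the foot is 68 mm up from the origin along z.
- sample_jar: Bystander: sample jar with a screw cap, 58 mm across, 90 mm high, origin in the middle of its underside.
- battery: Bystander: cylindrical cell, 26 mm across, 50 mm high, standing; origin in the middle of its underside.
- seal_spool: Bystander: spool, 68 mm across, 30 mm high; origin in the middle of its underside.
There are look-alikes about, which are no part of the job. There is more than one size of the cover_plate; the one meant has the size given above.

How it is judged:
By the outcome, as a careful person would: the job done as asked, in the order asked, and still so for the second after the job is handed in, while the arm keeps its last pose, push and grip.
It also fails if it takes over 54 s, if anything falls off the work surface, if the arm or the gripper's body presses on something with over 40 N, if the wrist force passes 120 N, or if a joint passes its speed limit or range.

## Working session

There is one attempt and no reset: what is moved stays moved. The work goes in short steps, Python scripts to look and compute and a tool call to move; the robot and the scene stay as the last step left them, time stands still between calls to the robot, and variables do not carry over. Pictures are saved under pics/ and viewed, about 8 in all and at most 12, crops included, and the job is handed in when it is done.

Besides the shell and the picture viewer there is one more tool, called after "Emit:" as name(argument=value, ...) on one line, values as JSON. play_rows: Moves the arm, as the interface text tells. Its arguments: {"type":"object","properties":{"commands":{"type":"array"},"gripper":{"type":"number"}},"required":["commands"]}

```bash
mkdir -p pics; cat > h.py <<'E'
from rig import *
import numpy as np, cv2
def snap(n,tag):
    s=read_state(); c=capture(n); cv2.imwrite(f'pics/{tag}.png',c['frame'][:,:,::-1])
    if n=='wrist':
        T=np.eye(4);T[:3,:3]=np.array(s['tcp_rot']);T[:3,3]=s['position'];c['cam_to_world']=T@np.array(c['hand_eye'])
    np.savez(f'pics/{tag}.npz',**{k:np.array(v) for k,v in c.items()}); return c
def load(tag): return dict(np.load(f'pics/{tag}.npz'))
def ray(c,px):
    u=cv2.undistortPoints(np.array(px,float).reshape(-1,1,2),np.array(c['mtx']),np.array(c['dist_coeffs'])).reshape(-1,2)
    T=np.array(c['cam_to_world']); d=np.c_[u,np.ones(len(u))]@T[:3,:3].T
    return T[:3,3],d
def onplane(c,px,z):
    o,d=ray(c,px); return o+d*((z-o[2])/d[:,2])[:,None]
def proj(c,P):
    W=np.linalg.inv(c['cam_to_world']); return cv2.projectPoints(np.array(P,float).reshape(-1,1,3),cv2.Rodrigues(W[:3,:3])[0],W[:3,3],c['mtx'],c['dist_coeffs'])[0].reshape(-1,2)
def cloud(c):
    d=c['depth']; v,u=np.mgrid[0:480,0:640]; o,r=ray(c,np.c_[u.ravel(),v.ravel()])
    P=o+r*d.reshape(-1,1); P[d.ravel()==0]=np.nan; return P.reshape(480,640,3)
E
python3 -c "
from h import *
print(read_state())
for n in ('top','side','wrist'):
    c=snap(n,n+'0'); print(n,np.round(c['cam_to_world'],3).tolist())
"
```

```text
{'time_s': 0.0, 'joint_positions': array([ 6.17361109e+01,  3.02779311e+01,  8.21577415e+01, -1.47354421e-03,
        6.76895495e+01, -1.02259543e+01]), 'qvel': array([ 0.01835774, -0.00164951,  0.04301449,  0.07577256,  0.0349496 ,
        0.10808779]), 'tau': array([ 8.88087252e-04, -4.40054655e+01, -1.76585716e+01,  6.32681837e-02,
        5.83232555e-02, -1.46199463e-04]), 'position': array([0.1931594 , 0.59367219, 0.24657516]), 'tcp_rot': array([[ 3.09636207e-01, -1.01396790e-03, -9.50854558e-01],
       [ 9.50852657e-01, -1.93623495e-03,  3.09637653e-01],
       [-2.15504047e-03, -9.99997611e-01,  3.64605626e-04]]), 'force': array([ 0.02271026,  0.06920776, -0.04693456]), 'moment': array([ 0.05570301,  0.0403584 , -0.00274091]), 'opening': 0.9976068145874367}
top [[-0.006, -0.995, 0.104, 0.444], [-1.0, 0.005, -0.012, -0.242], [0.011, -0.104, -0.994, 1.047], [0.0, 0.0, 0.0, 1.0]]
side [[-0.942, -0.172, 0.289, 0.261], [-0.335, 0.416, -0.845, 0.549], [0.026, -0.893, -0.45, 0.537], [0.0, 0.0, 0.0, 1.0]]
wrist [[0.31, 0.921, 0.237, 0.128], [0.951, -0.299, -0.079, 0.614], [-0.002, 0.25, -0.968, 0.383], [0.0, 0.0, 0.0, 1.0]]
```

View pics/top0.png

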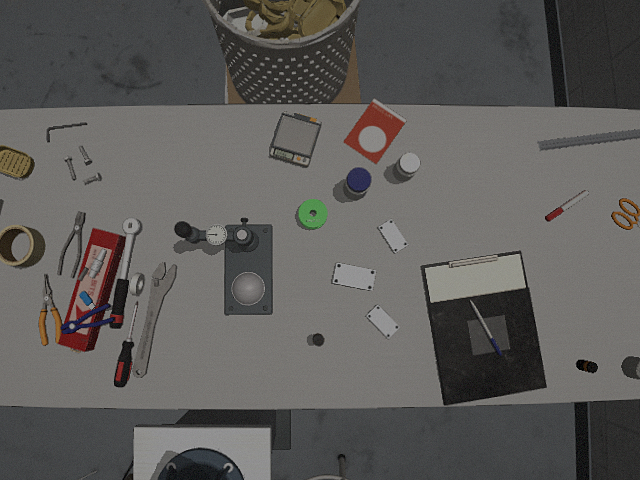

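View pics/side0.png

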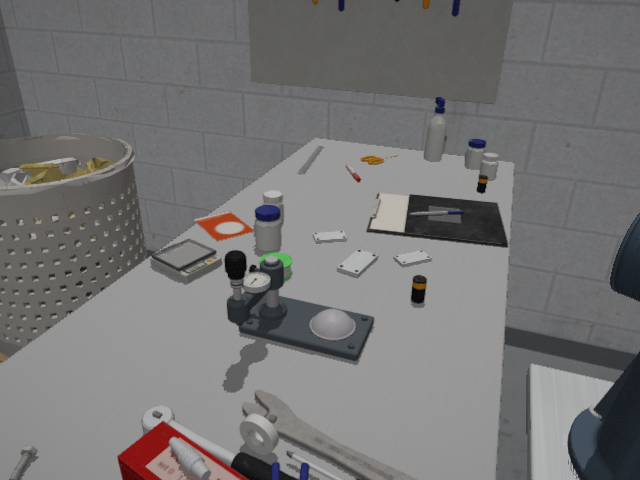

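Top view: three plates, at (354,276) large, (392,236) small and (382,321) small. The anvil is at (248,288), the column at (243,237) and the knob at about (184,230). I'll measure all of these, with enlarged crops.

```bash
cat > m.py <<'E'
from h import *
c=load('top0'); P=cloud(c); im=c['frame']
hsv=cv2.cvtColor(im,cv2.COLOR_RGB2HSV)
print('table z',np.nanmedian(P[330:340,190:210,2]))
m=cv2.inRange(im,(185,185,185),(255,255,255)); print('table col',im[335,200],im[276,345],im[236,390])
for r in [(320,255,70,45),(370,212,45,48),(358,298,48,48)]:
    x,y,w,h=r; roi=cv2.cvtColor(im[y:y+h,x:x+w],cv2.COLOR_RGB2GRAY)
    _,b=cv2.threshold(roi,0,255,cv2.THRESH_OTSU)
    cs=max(cv2.findContours(b,cv2.RETR_EXTERNAL,cv2.CHAIN_APPROX_NONE)[0],key=cv2.contourArea).reshape(-1,2)+[x,y]
    W=onplane(c,cs,0.01)[:,:2]; (ce,sz,a)=cv2.minAreaRect((W*1000).astype(np.float32)); 
    bp=cv2.boxPoints((ce,sz,a)); L=max([bp[1]-bp[0],bp[2]-bp[1]],key=np.linalg.norm)
    zz=np.nanmedian([P[int(v),int(u),2] for u,v in cs.mean(0)[None]])
    print(r,'centre',np.round(ce,1),'size',np.round(sz,1),'long dir',np.degrees(np.arctan2(L[1],L[0])), 'z',zz)
# anvil: points on sphere
Q=P[265:312,225:275].reshape(-1,3); Q=Q[(Q[:,2]>0.024)&(Q[:,2]<0.06)]
A=np.c_[2*Q,np.ones(len(Q))]; s=np.linalg.lstsq(A,(Q**2).sum(1),rcond=None)[0]
print('sphere',s[:3],'R',np.sqrt(s[3]+s[:3]@s[:3]),len(Q))
def heights(x0,x1,y0,y1,lo,hi,t):
    q=P[y0:y1,x0:x1].reshape(-1,3); q=q[(q[:,2]>lo)&(q[:,2]<hi)]
    if len(q): 
        (ce,rr)=cv2.minEnclosingCircle((q[:,:2]*1000).astype(np.float32)); print(t,len(q),'mean',q.mean(0).round(4),'circ',np.round(ce,1),rr,'maxz',q[:,2].max())
heights(228,262,215,255,.119,.14,'column')
heights(165,205,212,250,.175,.21,'knob')
heights(200,232,220,250,.105,.13,'dial')
for t,b in dict(jar=(340,378,160,205),white=(390,425,145,185),spool=(293,333,195,233),batt=(303,330,325,352)).items(): heights(*b,.012,.2,t)
# base plate
b=cv2.inRange(hsv,(0,0,0),(179,255,75))[220:320,218:280]
cs=max(cv2.findContours(b,cv2.RETR_EXTERNAL,cv2.CHAIN_APPROX_NONE)[0],key=cv2.contourArea).reshape(-1,2)+[218,220]
print('base',cv2.minAreaRect((onplane(c,cs,.018)[:,:2]*1000).astype(np.float32)))
s=load('side0')['frame']
cr=[cv2.resize(im[210:350,300:430,::-1],(520,560)),cv2.resize(s[235:365,215:310,::-1],(280,383))]
o=np.zeros((560,800,3),np.uint8); o[:,:520]=cr[0]; o[:383,520:]=cr[1]; cv2.imwrite('pics/crop1.png',o)
E
python3 m.py
```

```text
table z 0.0014067357835146899
table col [116 116 111] [148 148 149] [147 148 147]
(320, 255, 70, 45) centre [ 494.1 -356.4] size [94.4 48.3] long dir 78.35011 z 0.010748521643480613
(370, 212, 45, 48) centre [ 590.1 -450.4] size [73.2 37.7] long dir 31.783352 z 0.009482912457478898
(358, 298, 48, 48) centre [ 389.4 -422. ] size [72.3 36.3] long dir 44.494843 z 0.006596988290288763
sphere [ 4.64877768e-01 -1.08808730e-01  1.95962314e-04] R 0.04515125848911082 784
column 178 mean [ 0.5769 -0.1092  0.1238] circ [ 577.1 -109. ] 18.729942321777344 maxz 0.13103639394028155
knob 198 mean [ 0.5801 -0.001   0.1894] circ [581.2   1.1] 15.264810562133789 maxz 0.19601556756807303
dial 464 mean [ 0.5789 -0.0531  0.1157] circ [580.9 -50.4] 34.9983024597168 maxz 0.1229552406743798
jar 695 mean [ 0.6994 -0.3592  0.0777] circ [ 704.9 -361.7] 28.807151794433594 maxz 0.09545774489030823
white 545 mean [ 0.7423 -0.4741  0.0632] circ [ 746.4 -477.5] 26.404924392700195 maxz 0.08086768552645018
spool 630 mean [ 0.6413 -0.26    0.0304] circ [ 641.4 -260. ] 34.005393981933594 maxz 0.036057343261973296
batt 116 mean [ 0.3511 -0.2701  0.0477] circ [ 350.5 -270.2] 13.06643009185791 maxz 0.053340221251354736
base ((517.136962890625, -103.05789184570312), (219.32850646972656, 123.74136352539062), 0.17187656462192535)
```

View pics/crop1.png

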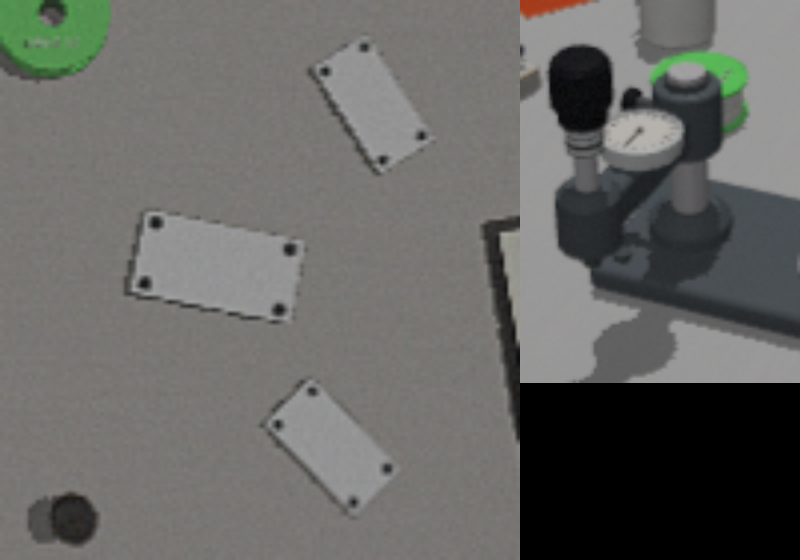

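The plate meant is the middle one at (354,276). It measures 94 x 48 mm; the other two are about 73 x 37. It sits at (0.494, -0.356) with its long axis at 78°. The anvil is near (0.465, -0.109). I'll move over the anvil, with the jaws turned for the plate, and take a wrist look there.

Emit:
play_rows(commands=[[[0.05,-0.05,0.02],[0,0,-0.15]],[[0.1,-0.1,0.02],[0,0,-0.3]],[[0.14,-0.15,0.02],[0,0,-0.45]],[[0.17,-0.2,0.02],[0,0,-0.6]],[[0.2,-0.26,0.02],[0,0,-0.75]],[[0.22,-0.32,0.02],[0,0,-0.9]],[[0.235,-0.38,0.02],[0,0,-1.05]],[[0.245,-0.44,0.02],[0,0,-1.2]],[[0.255,-0.5,0.02],[0,0,-1.35]],[[0.26,-0.56,0.02],[0,0,-1.46]]], gripper=0.087)

```text
time_s: 1.4
position: [0.4524, 0.0465, 0.2676]
tcp_rot: [[0.978, 0.001, 0.206], [-0.206, -0.0, 0.978], [0.001, -1.0, 0.0]]
force: [2.5, 0.2, -0.1]
opening: 0.996
```

Emit:
play_rows(commands=[[[0.005,-0.06,0],[0,0,0]],[[0.01,-0.11,0],[0,0,0]],[[0.012,-0.143,0],[0,0,0]],[[0.012,-0.143,0],[0,0,0]],[[0.012,-0.143,0],[0,0,0]]])

```text
time_s: 2.02
position: [0.4635, -0.0938, 0.2673]
tcp_rot: [[0.979, -0.001, 0.203], [-0.203, 0.001, 0.979], [-0.001, -1.0, 0.001]]
force: [0.1, 0.4, 0.3]
opening: 1.001
```

```bash
python3 -c "
from h import *
s=read_state();print(s['time_s'],s['position'],np.round(s['tcp_rot'],3).tolist(),s['joint_positions'].round(1),s['force'])
c=snap('wrist','w_anvil');print(c['cam_to_world'].round(3).tolist(), proj(c,[[.465,-.1088,.045],[.577,-.109,.126],[.494,-.356,.01]]))
"
```

```text
2.025 [ 0.46347029 -0.09375936  0.26726157] [[0.979, -0.001, 0.203], [-0.203, 0.001, 0.979], [-0.001, -1.0, 0.001]] [-25.   17.  101.8   0.   61.3 -13.3] [0.05230037 0.35781111 0.27979788]
[[0.979, -0.196, -0.051, 0.477], [-0.203, -0.949, -0.243, -0.029], [-0.001, 0.249, -0.969, 0.404], [0.0, 0.0, 0.0, 1.0]] [[326.1403934  222.278783  ]
 [467.51355558 217.05672095]
 [386.58293176 396.94066194]]
```

View pics/w_anvil.png

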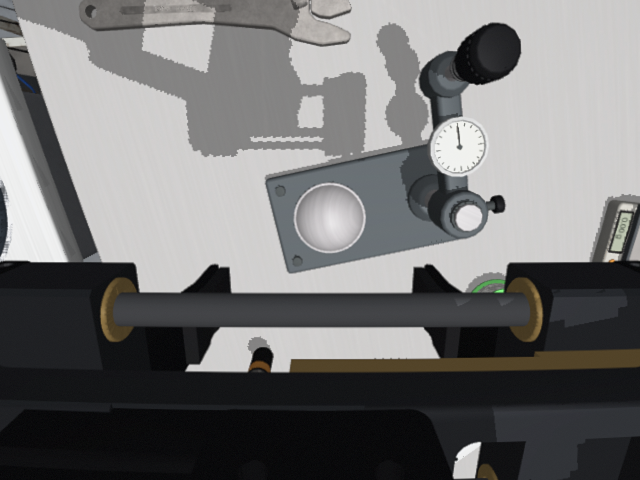

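The wrist view shows the dome at about (330,217) px, the column at (468,217) and the knob at (488,53). Next I grip the plate loosely and release it. That centres it in the jaws, and viewing it from the same tool-relative pose then cancels the camera calibration error.

Emit:
play_rows(commands=[[[0.007,-0.06,0],[0,0,0]],[[0.014,-0.12,0],[0,0,0]],[[0.021,-0.18,0],[0,0,0]],[[0.028,-0.23,-0.02],[0,0,0]],[[0.0305,-0.262,-0.06],[0,0,0]],[[0.0305,-0.262,-0.115],[0,0,0]],[[0.0305,-0.262,-0.17],[0,0,0]],[[0.0305,-0.262,-0.21],[0,0,0]],[[0.0305,-0.262,-0.23],[0,0,0]],[[0.0305,-0.262,-0.235],[0,0,0]]])

```text
time_s: 3.32
position: [0.4948, -0.3553, 0.0318]
tcp_rot: [[0.98, -0.001, 0.201], [-0.201, 0.001, 0.98], [-0.001, -1.0, 0.001]]
force: [-0.5, -0.3, 0.7]
opening: 1.003
```

```bash
cat > a.py <<'E'
from h import *
from scipy.optimize import least_squares
def dome(tag,seed,thr=None):
    c=load(tag); g=cv2.cvtColor(c['frame'],cv2.COLOR_RGB2GRAY); x,y=seed
    f=proj(c,[[.465,-.1088,.018],[.465,-.071,.018]]); r=np.linalg.norm(f[1]-f[0])
    pts=[]
    for a in np.linspace(0,2*np.pi,180,endpoint=False):
        rr=np.arange(.75*r,1.25*r,.25); p=np.c_[f[0][0]+rr*np.cos(a),f[0][1]+rr*np.sin(a)].astype(np.float32)
        v=cv2.remap(cv2.GaussianBlur(g,(0,0),1).astype(np.float32),p[:,0].reshape(1,-1),p[:,1].reshape(1,-1),cv2.INTER_LINEAR)[0]
        pts.append(p[np.argmin(np.gradient(v))])
    W=onplane(c,pts,.018)[:,:2]
    s=least_squares(lambda q:np.hypot(W[:,0]-q[0],W[:,1]-q[1])-q[2],[.465,-.1088,.0378],loss='soft_l1',f_scale=.0005)
    print(tag,'dome',s.x.round(5),'mad',np.median(abs(s.fun)))
if __name__=='__main__': dome('w_anvil',(330,217)); dome('top0',(248,288))
E
python3 a.py
```

```text
w_anvil dome [ 0.46831 -0.11125  0.03901] mad 0.00014353429692699413
top0 dome [ 0.46725 -0.10853  0.03948] mad 0.00033021955537883285
```

Emit:
play_rows(commands=[[[0,0,-0.005],[0,0,0]],[[0,0,-0.005],[0,0,0]],[[0,0,-0.005],[0,0,0]]])

```text
time_s: 3.7
position: [0.495, -0.357, 0.0287]
tcp_rot: [[0.979, 0.001, 0.203], [-0.203, -0.002, 0.979], [0.002, -1.0, -0.001]]
force: [0.2, 0.1, 0.6]
opening: 1.004
```

Emit:
play_rows(commands=[[[0,0,0],[0,0,0]],[[0,0,0],[0,0,0]],[[0,0,0],[0,0,0]],[[0,0,0],[0,0,0]],[[0,0,0],[0,0,0]],[[0,0,0],[0,0,0]]], gripper=0.045)

```text
time_s: 4.45
position: [0.4946, -0.3565, 0.0275]
tcp_rot: [[0.979, 0.0, 0.203], [-0.203, -0.0, 0.979], [0.0, -1.0, -0.0]]
force: [-0.2, -0.7, 1.1]
opening: 0.573
```

Emit:
play_rows(commands=[[[0,0,0],[0,0,0]],[[0,0,0],[0,0,0]],[[0,0,0],[0,0,0]],[[0,0,0.03],[0,0,0]],[[0,0.01,0.09],[0,0,0]],[[-0.001,0.0145,0.15],[0,0,0]],[[-0.001,0.0145,0.21],[0,0,0]],[[-0.001,0.0145,0.24],[0,0,0]],[[-0.001,0.0145,0.24],[0,0,0]],[[-0.001,0.0145,0.24],[0,0,0]]], gripper=0.087)

```text
time_s: 5.7
position: [0.4927, -0.3412, 0.2662]
tcp_rot: [[0.979, -0.002, 0.203], [-0.203, 0.002, 0.979], [-0.002, -1.0, 0.002]]
force: [-0.0, 0.4, -1.1]
opening: 1.0
```

```bash
python3 -c "
from h import *
s=read_state();print(s['time_s'],s['position'],s['joint_positions'].round(1))
c=snap('wrist','w_plate')
"
```

```text
5.7 [ 0.49273078 -0.34119202  0.266202  ] [-45.4  27.1  84.6  -0.   68.4 -33.7]
```

View pics/w_plate.png

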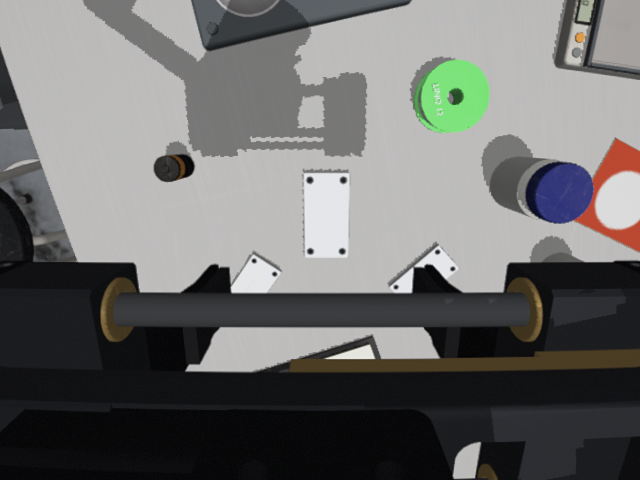

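```bash
cat > b.py <<'E'
from h import *
from a import *
R=np.array([[.9793,0,.2025],[-.2025,0,.9793],[0,-1,0]])
def nominal(tag,x,y,z=.2675):
    c=load(tag);T=np.eye(4);T[:3,:3]=R;T[:3,3]=[x,y,z];c['cam_to_world']=T@c['hand_eye'];np.savez(f'pics/{tag}_n.npz',**c);return c
if __name__=='__main__':
    nominal('w_anvil',.4638,-.0938); dome('w_anvil_n',0)
    c=nominal('w_plate',.4638+.0295,-.0938-.2475)
    g=cv2.cvtColor(c['frame'],cv2.COLOR_RGB2GRAY)
    b=(g[155:275,285:368]>222).astype(np.uint8)*255
    print('levels',g[200,325],g[200,290],g[180,360])
    b=cv2.threshold(g[155:275,285:368],0,255,cv2.THRESH_OTSU)[1] if 0 else b
    cs=max(cv2.findContours(b,cv2.RETR_EXTERNAL,cv2.CHAIN_APPROX_NONE)[0],key=cv2.contourArea).reshape(-1,2)+[285,155]
    r=cv2.minAreaRect((onplane(c,cs,.01)[:,:2]*1000).astype(np.float32)); print('plate',r)
    h=cv2.findContours((g[160:265,300:355]<120).astype(np.uint8),cv2.RETR_EXTERNAL,cv2.CHAIN_APPROX_NONE)[0]
    H=[]
    for k in h:
        m=cv2.moments(k)
        if 20<m['m00']<120: H.append([m['m10']/m['m00']+300,m['m01']/m['m00']+160])
    W=onplane(c,H,.01); print('holes',np.round(H,1).tolist(),W.round(4).tolist(),'mean',W.mean(0)); d=(W.mean(0)-[.4943,-.3558,.01])
    print('off grip TCP in tool x,z',d@R[:,0],d@R[:,2])
E
python3 b.py
```

```text
Traceback (most recent call last):
  File "b.py", line 7, in <module>
    nominal('w_anvil',.4638,-.0938); dome('w_anvil_n',0)
                                     ~~~~^^^^^^^^^^^^^^^
  File "a.py", line 4, in dome
    c=load(tag); g=cv2.cvtColor(c['frame'],cv2.COLOR_RGB2GRAY); x,y=seed
                                                                ^^^
TypeError: cannot unpack non-iterable int object
```

```bash
sed -i 's/; x,y=seed//' a.py; python3 b.py
```

```text
w_anvil_n dome [ 0.46889 -0.11167  0.03906] mad 0.00017304969623088
levels 230 188 189
plate ((495.4386901855469, -357.69818115234375), (92.35675048828125, 47.38178253173828), 78.32072448730469)
holes [[342.8, 179.7], [309.4, 179.6]] [[0.5209, -0.322, 0.01], [0.4857, -0.3146, 0.01]] mean [ 0.50331258 -0.31832639  0.01      ]
off grip TCP in tool x,z 0.0012376155097436443 0.03852295820411704
```

```bash
cat >> b.py <<'E'
    for t in (100,140,170):
        H=[]
        for (x,y) in [(310,180),(343,180),(310,251),(343,251)]:
            w=255-g[y-6:y+7,x-6:x+7].astype(float); w=np.where(w>255-t,w-(255-t),0)
            n,l,st,ce=cv2.connectedComponentsWithStats((w>0).astype(np.uint8)); k=l[6,6] or 1+np.argmin(np.hypot(*(ce[1:]-6).T)); w=w*(l==k)
            Y,X=np.mgrid[-6:7,-6:7]; H.append([x+(w*X).sum()/w.sum(),y+(w*Y).sum()/w.sum()])
        W=onplane(c,H,.01); d=W.mean(0)-[.4943,-.3558,.01]
        print(t,np.round(H,1).tolist(),'mean',W.mean(0).round(5),'tool off',(d@R[:,[0,2]]).round(5),'spac',np.linalg.norm(W[0]-W[1]),np.linalg.norm(W[0]-W[2]))
E
python3 b.py|tail -3
```

```text
100 [[309.4, 179.7], [342.9, 179.7], [309.9, 250.9], [341.8, 250.9]] mean [ 0.49521 -0.35771  0.01   ] tool off [ 0.00128 -0.00169] spac 0.03610973519423827 0.08016643520908114
140 [[309.4, 179.7], [342.9, 179.7], [309.9, 250.9], [341.7, 250.9]] mean [ 0.49519 -0.35768  0.01   ] tool off [ 0.00125 -0.00166] spac 0.0360693499383913 0.08021292032459057
170 [[309.4, 179.7], [342.9, 179.7], [309.9, 250.9], [341.7, 250.9]] mean [ 0.49521 -0.35769  0.01   ] tool off [ 0.00127 -0.00166] spac 0.03610471491397573 0.08013002735010959
```

Plate calibrated: the camera bias is 1.3 mm along the jaws. With the jaws along x, the gripper body would come too close to the column, so I'll place the plate turned by -78° with the jaws along y. I'll look at the dome again at that yaw while carrying the plate, which resolves the remaining bias.

Emit:
play_rows(commands=[[[0.001,-0.0145,-0.06],[0,0,0]],[[0.001,-0.0145,-0.12],[0,0,0]],[[0.001,-0.0145,-0.18],[0,0,0]],[[0.001,-0.0145,-0.22],[0,0,0]],[[0.001,-0.0145,-0.235],[0,0,0]],[[0.001,-0.0145,-0.24],[0,0,0]],[[0.001,-0.0145,-0.24],[0,0,0]],[[0.001,-0.0145,-0.24],[0,0,0]]])

```text
time_s: 6.75
position: [0.4954, -0.3573, 0.0293]
tcp_rot: [[0.979, 0.002, 0.203], [-0.203, -0.002, 0.979], [0.003, -1.0, -0.002]]
force: [-0.0, 0.8, 0.5]
opening: 1.001
```

Emit:
play_rows(commands=[[[0,0,0],[0,0,0]],[[0,0,0],[0,0,0]],[[0,0,0],[0,0,0]],[[0,0,0],[0,0,0]],[[0,0,0],[0,0,0]],[[0,0,0],[0,0,0]]], gripper=0.045)

```text
time_s: 7.5
position: [0.4945, -0.3564, 0.0275]
tcp_rot: [[0.979, -0.0, 0.203], [-0.203, 0.0, 0.979], [-0.0, -1.0, 0.0]]
force: [0.8, 0.7, 0.8]
opening: 0.571
```

Emit:
play_rows(commands=[[[0,0,0.02],[0,0,0]],[[0,0,0.06],[0,0,0]],[[0,0,0.11],[0,0,0]],[[0,0,0.16],[0,0,0]],[[0,0.01,0.2],[0,0,-0.1]],[[-0.005,0.04,0.23],[0,0,-0.25]],[[-0.01,0.08,0.24],[0,0,-0.4]],[[-0.015,0.13,0.24],[0,0,-0.55]],[[-0.02,0.18,0.24],[0,0,-0.7]],[[-0.02,0.215,0.24],[0,0,-0.85]]])

```text
time_s: 8.75
position: [0.4732, -0.139, 0.2686]
tcp_rot: [[0.49, -0.0, 0.871], [-0.871, 0.0, 0.49], [-0.0, -1.0, 0.0]]
force: [-0.3, 0.2, -1.4]
opening: 0.567
```

Emit:
play_rows(commands=[[[0.005,0.015,0],[0,0,-0.13]],[[0.009,0.027,0],[0,0,-0.26]],[[0.009,0.031,0],[0,0,-0.38]],[[0.009,0.031,0],[0,0,-0.48]],[[0.009,0.031,0],[0,0,-0.5175]],[[0.009,0.031,0],[0,0,-0.5175]],[[0.009,0.031,0],[0,0,-0.5175]],[[0.009,0.031,0],[0,0,-0.5175]]])

```text
time_s: 9.75
position: [0.4834, -0.1105, 0.2676]
tcp_rot: [[-0.0, -0.0, 1.0], [-1.0, 0.0, -0.0], [-0.0, -1.0, -0.0]]
force: [0.0, 0.3, -1.5]
opening: 0.567
```

```bash
cat > e.py <<'E'
from h import *
from a import *
s=read_state();print(s['time_s'],s['position'],np.round(s['tcp_rot'],3).tolist(),s['force'],s['opening'])
snap('wrist','w_anvil2'); c=load('w_anvil2')
T=np.eye(4);T[:3,:3]=np.array([[0,0,1],[-1,0,0],[0,-1,0]]);T[:3,3]=[.4943-.011,-.3558+.246,.2675];c['cam_to_world']=T@c['hand_eye'];np.savez('pics/w_anvil2_n.npz',**c)
dome('w_anvil2',0);dome('w_anvil2_n',0)
E
python3 e.py
```

```text
9.75 [ 0.48344489 -0.11047233  0.26758482] [[-0.0, -0.0, 1.0], [-1.0, 0.0, -0.0], [-0.0, -1.0, -0.0]] [ 0.01768052  0.34658369 -1.45681952] 0.5674556341281436
w_anvil2 dome [ 0.46532 -0.11067  0.03975] mad 0.002855011628098085
w_anvil2_n dome [ 0.46503 -0.11076  0.03979] mad 0.002890183438462715
```

View pics/w_anvil2.png

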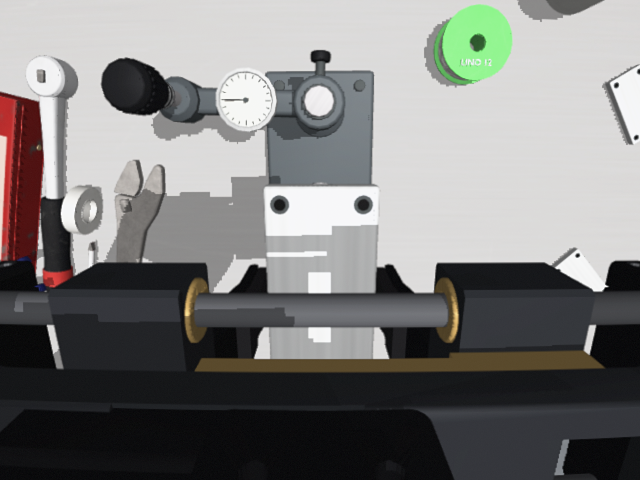

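The held plate hides the dome (column top at (319,100)). I'll back off 90 mm so that the dome shows ahead of the plate.

Emit:
play_rows(commands=[[[-0.03,0,0],[0,0,0]],[[-0.07,0,0],[0,0,0]],[[-0.09,0,0],[0,0,0]],[[-0.09,0,0],[0,0,0]],[[-0.09,0,0],[0,0,0]],[[-0.09,0,0],[0,0,0]]])

```text
time_s: 10.55
position: [0.3947, -0.1108, 0.2677]
tcp_rot: [[-0.0, 0.001, 1.0], [-1.0, -0.001, -0.0], [0.001, -1.0, 0.001]]
force: [-0.7, 0.3, -1.2]
opening: 0.567
```

```bash
cat > f.py <<'E'
from h import *
from a import *
import os
from scipy.optimize import least_squares
s=read_state();print(s['time_s'],s['position'],np.round(s['tcp_rot'],3).tolist())
if not os.path.exists('pics/w_anvil3.npz'): snap('wrist','w_anvil3')
c=load('w_anvil3')
T=np.eye(4);T[:3,:3]=np.array([[0,0,1],[-1,0,0],[0,-1,0]]);T[:3,3]=[.4943-.011-.09,-.3558+.246,.2675];c['cam_to_world']=T@c['hand_eye'];np.savez('pics/w_anvil3_n.npz',**c)
dome('w_anvil3_n',0)
def col(tag,seed,rad):
    c=load(tag); g=cv2.cvtColor(c['frame'],cv2.COLOR_RGB2GRAY); x,y=seed
    m=(g>170).astype(np.uint8); n,l,st,ce=cv2.connectedComponentsWithStats(m); k=l[y,x]
    cs=cv2.convexHull(np.argwhere(l==k)[:,::-1].astype(np.int32)).reshape(-1,2); W=onplane(c,cs,.126)[:,:2]
    s=least_squares(lambda q:np.hypot(W[:,0]-q[0],W[:,1]-q[1])-q[2],[*W.mean(0),.011],loss='soft_l1',f_scale=.0005); print(tag,'col',st[k],s.x.round(5),np.median(abs(s.fun)))
col('w_anvil_n',(467,217),0); col('w_anvil2_n',(319,100),0); p=proj(load('w_anvil3_n'),[[.577,-.11,.126]])[0]; print(p); 
E
python3 f.py
```

```text
10.55 [ 0.39467308 -0.11081645  0.26766653] [[-0.0, 0.001, 1.0], [-1.0, -0.001, -0.0], [0.001, -1.0, 0.001]]
w_anvil3_n dome [ 0.46671 -0.10963  0.03897] mad 0.00013612823041216082
w_anvil_n col [456 205  26  26 521] [ 0.57841 -0.10987  0.0102 ] 5.74744373767434e-05
w_anvil2_n col [305  86  29  30 674] [ 0.57807 -0.10943  0.01028] 5.842396534421444e-05
[319.42362554 -36.03262384]
```

```bash
python3 -c "
from h import *
for i in range(8):
    s=read_state();print(s['time_s'],s['position'].round(5),s['joint_positions'].round(3)); c=capture('wrist')
snap('wrist','w_anvil4'); 
from a import dome
s=read_state();print(s['position'])
dome('w_anvil3',0);dome('w_anvil4',0)
"
```

```text
10.6 [ 0.39449 -0.1107   0.26758] [-3.1398e+01  1.1748e+01  1.0973e+02  7.0000e-03  5.8482e+01  5.8612e+01]
10.65 [ 0.3943  -0.11061  0.26751] [-3.1401e+01  1.1743e+01  1.0975e+02  7.0000e-03  5.8485e+01  5.8613e+01]
10.7 [ 0.39411 -0.11051  0.26749] [-3.14010e+01  1.17330e+01  1.09769e+02  4.00000e-03  5.84870e+01
  5.86090e+01]
10.75 [ 0.39393 -0.11044  0.26746] [-3.14050e+01  1.17240e+01  1.09789e+02  3.00000e-03  5.84880e+01
  5.86100e+01]
10.8 [ 0.3938  -0.11042  0.26744] [-3.14130e+01  1.17170e+01  1.09803e+02  3.00000e-03  5.84870e+01
  5.86080e+01]
10.85 [ 0.3937  -0.11038  0.26745] [-3.14150e+01  1.17100e+01  1.09812e+02  2.00000e-03  5.84910e+01
  5.86090e+01]
10.9 [ 0.39365 -0.1104   0.26747] [-3.14210e+01  1.17020e+01  1.09819e+02  2.00000e-03  5.84860e+01
  5.86090e+01]
10.95 [ 0.39358 -0.11039  0.26749] [-31.424  11.695 109.825  -0.     58.487  58.606]
[ 0.39354395 -0.11042172  0.26754612]
w_anvil3 dome [ 0.46834 -0.1108   0.03899] mad 0.00016014980771655862
w_anvil4 dome [ 0.46834 -0.1108   0.03898] mad 0.00015041314216631546
```

```bash
sed -i 's/^    c=nominal(.w_plate.*/    c=load("w_plate")/; s/\.4943,-\.3558,\.01/.49455,-.35645,.01/' b.py; python3 b.py | tail -3; python3 - <<'E'
exec(open('f.py').read().split("col('w_anvil_n'")[0].split("dome('w_anvil3_n',0)")[0].split('s=read_state')[0])
exec("def col"+open('f.py').read().split("def col")[1].split("col('w_anvil_n'")[0])
col('w_anvil',(467,217),0); col('w_anvil2',(319,100),0)
# held plate holes
E
```

```text
100 [[309.4, 179.7], [342.9, 179.7], [309.9, 250.9], [341.8, 250.9]] mean [ 0.49418 -0.35683  0.01   ] tool off [-0.00028 -0.00045] spac 0.035991381507849245 0.07987728900055603
140 [[309.4, 179.7], [342.9, 179.7], [309.9, 250.9], [341.7, 250.9]] mean [ 0.49417 -0.35679  0.01   ] tool off [-0.00031 -0.00041] spac 0.035951124316493444 0.07992364446865934
170 [[309.4, 179.7], [342.9, 179.7], [309.9, 250.9], [341.7, 250.9]] mean [ 0.49418 -0.3568   0.01   ] tool off [-0.00029 -0.00042] spac 0.035986377204235226 0.07984101757640166
w_anvil col [456 205  26  26 521] [ 0.57777 -0.10961  0.01018] 5.959631369451251e-05
w_anvil2 col [305  86  29  30 674] [ 0.57821 -0.11014  0.01028] 5.846449387374598e-05
```

Using measured poses, the dome is at (0.4686, -0.1110) and the plate is centred in the grip to within 0.3 mm. Now I set it down.

Emit:
play_rows(commands=[[[0.03,0,0],[0,0,0]],[[0.065,-0.0006,-0.02],[0,0,0]],[[0.0751,-0.0006,-0.07],[0,0,0]],[[0.0751,-0.0006,-0.12],[0,0,0]],[[0.0751,-0.0006,-0.16],[0,0,0]],[[0.0751,-0.0006,-0.18],[0,0,0]],[[0.0751,-0.0006,-0.185],[0,0,0]],[[0.0751,-0.0006,-0.19],[0,0,0]],[[0.0751,-0.0006,-0.19],[0,0,0]],[[0.0751,-0.0006,-0.19],[0,0,0]]])

```text
time_s: 12.3
position: [0.4691, -0.1113, 0.0783]
tcp_rot: [[-0.001, 0.002, 1.0], [-1.0, -0.001, -0.001], [0.001, -1.0, 0.002]]
force: [0.1, 0.0, -1.3]
opening: 0.565
```

Emit:
play_rows(commands=[[[0,0,-0.002],[0,0,0]],[[0,0,-0.003],[0,0,0]],[[0,0,-0.004],[0,0,0]],[[0,0,-0.004],[0,0,0]],[[0,0,-0.004],[0,0,0]],[[0,0,-0.004],[0,0,0]]])

```text
time_s: 13.05
position: [0.4686, -0.111, 0.0735]
tcp_rot: [[-0.001, 0.0, 1.0], [-1.0, -0.0, -0.001], [0.0, -1.0, 0.0]]
force: [0.9, -0.5, -1.3]
opening: 0.567
```

```bash
python3 -c "
from h import *
for i in range(3):
    s=read_state();print(s['time_s'],s['position'].round(5),s['force'].round(2),s['moment'].round(3),np.round(s['tcp_rot'],4)[:,1]); c=capture('wrist')
"
```

```text
13.05 [ 0.46864 -0.11103  0.07354] [ 0.94 -0.49 -1.26] [ 0.005  0.153 -0.018] [ 0. -0. -1.]
13.1 [ 0.46862 -0.11103  0.07357] [-0.74  0.27 -0.76] [-0.038  0.14  -0.032] [ 0. -0. -1.]
13.15 [ 0.46859 -0.11101  0.07353] [ 0.43  0.05 -1.72] [-0.018  0.16   0.005] [-0.  0. -1.]
```

Emit:
play_rows(commands=[[[0,0,-0.0005],[0,0,0]],[[0,0,-0.0008],[0,0,0]],[[0,0,-0.0008],[0,0,0]],[[0,0,-0.0008],[0,0,0]],[[0,0,-0.0008],[0,0,0]]])

```text
time_s: 13.82
position: [0.4686, -0.111, 0.0728]
tcp_rot: [[-0.001, 0.0, 1.0], [-1.0, -0.0, -0.001], [0.0, -1.0, 0.0]]
force: [0.3, 0.0, -1.3]
opening: 0.565
```

Emit:
play_rows(commands=[[[0,0,-0.0003],[0,0,0]],[[0,0,-0.0005],[0,0,0]],[[0,0,-0.0005],[0,0,0]],[[0,0,-0.0005],[0,0,0]],[[0,0,-0.0005],[0,0,0]]])

```text
time_s: 14.45
position: [0.4686, -0.1111, 0.0724]
tcp_rot: [[-0.001, 0.0, 1.0], [-1.0, -0.0, -0.001], [0.0, -1.0, 0.0]]
force: [0.1, 0.5, 1.8]
opening: 0.571
```

Emit:
play_rows(commands=[[[0,0,0],[0,0,0]],[[0,0,0],[0,0,0]],[[0,0,0],[0,0,0]],[[0,0,0],[0,0,0]]], gripper=0.066)

```text
time_s: 14.95
position: [0.4686, -0.111, 0.0722]
tcp_rot: [[-0.001, -0.0, 1.0], [-1.0, 0.0, -0.001], [-0.0, -1.0, -0.0]]
force: [-0.5, -0.7, -0.5]
opening: 0.75
```

Emit:
play_rows(commands=[[[0,0,0.005],[0,0,0]],[[0,0,0.02],[0,0,0]],[[0,0,0.05],[0,0,0]],[[-0.01,0,0.1],[0,0,0]],[[-0.04,0,0.15],[0,0,0]],[[-0.06,0,0.19],[0,0,0]],[[-0.06,0,0.195],[0,0,0]],[[-0.06,0,0.195],[0,0,0]],[[-0.06,0,0.195],[0,0,0]]])

```text
time_s: 16.08
position: [0.4085, -0.1108, 0.2663]
tcp_rot: [[-0.0, -0.002, 1.0], [-1.0, 0.001, -0.0], [-0.001, -1.0, -0.002]]
force: [0.0, 0.2, -0.6]
opening: 0.762
```

```bash
cat > g.py <<'E'
from h import *
for i in range(5): capture('wrist')
s=read_state();print(s['time_s'],s['position'],s['force'])
c=snap('wrist','w_placed');P=cloud(c)
t=snap('top','top1');snap('side','side1')
print('proj',proj(c,[[.4686,-.111,.055],[.577,-.11,.126],[.581,0,.191]]).round(0).tolist())
Q=P.reshape(-1,3);k=(abs(Q[:,0]-.4686)<.045)&(abs(Q[:,1]+.111)<.022)&(Q[:,2]>.048)&(Q[:,2]<.064);Q=Q[k]
A=np.c_[Q[:,0]-.4686,Q[:,1]+.111,np.ones(len(Q))];q=np.linalg.lstsq(A,Q[:,2],rcond=None)[0];print(len(Q),'slopes deg',np.degrees(q[:2]),'z',q[2])
kk=(P[:,:,2]>.17)&(P[:,:,2]<.21);K=P[kk];print('knob wrist',K.mean(0) if len(K) else 0)
w=c['frame'][:280,60:500,::-1]; sd=load('side1')['frame'][230:370,210:390,::-1]
o=np.zeros((600,800,3),np.uint8);o[:280,:440]=w;o[290:570,:360]=cv2.resize(sd,(360,280));o[290:570,370:]=cv2.resize(t['frame'][210:320,160:290,::-1],(430,280));cv2.imwrite('pics/c2.png',o)
E
python3 g.py
```

```text
16.325 [ 0.40852957 -0.11087913  0.26637523] [ 0.54977469 -0.31610203 -0.3038653 ]
proj [[320.0, 147.0], [318.0, -13.0], [104.0, -66.0]]
4632 slopes deg [-0.78353678  2.9165747 ] z 0.05413739916986907
knob wrist 0
```

View pics/c2.png

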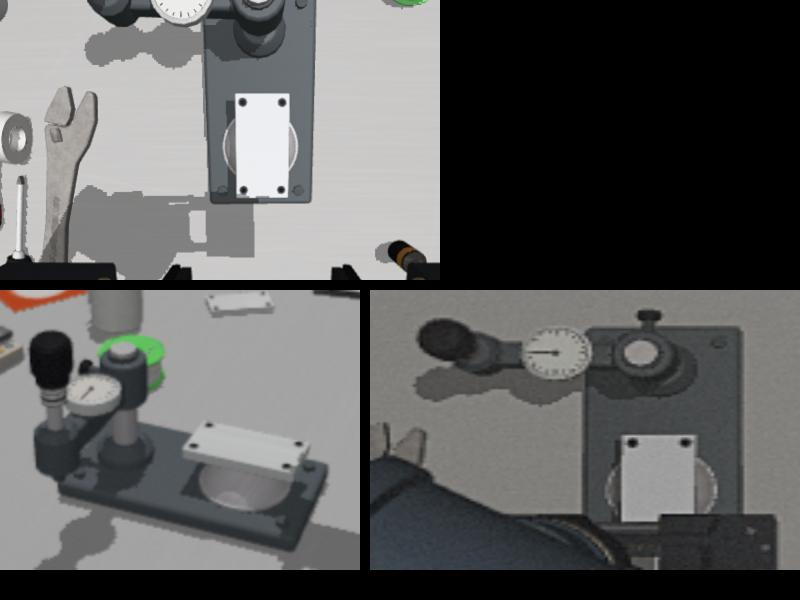

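```bash
cat > k.py <<'E'
from h import *
from a import dome
c=load('w_placed');P=cloud(c).reshape(-1,3)
def fit(m,t):
    Q=P[m];A=np.c_[Q[:,0]-.4686,Q[:,1]+.111,np.ones(len(Q))]
    for _ in range(3):
        q=np.linalg.lstsq(A,Q[:,2],rcond=None)[0];r=Q[:,2]-A@q;g=abs(r)<2.5*r.std();A=A[g];Q=Q[g]
    print(t,len(Q),'deg',np.degrees(q[:2]).round(2),'z',q[2].round(4),'res',r.std().round(5))
fit((P[:,2]>.01)&(P[:,2]<.026)&(P[:,0]<.56)&(P[:,0]>.415)&(abs(P[:,1]+.11)<.055),'base')
fit((abs(P[:,2])<.008)&(abs(P[:,1]+.11)<.2)&(P[:,0]>.4),'table')
fit((abs(P[:,0]-.4686)<.045)&(abs(P[:,1]+.111)<.022)&(P[:,2]>.048)&(P[:,2]<.064),'plate')
dome('w_placed',0)
g=cv2.cvtColor(c['frame'],cv2.COLOR_RGB2GRAY);H=[]
for (x,y) in [(302,102),(342,102),(303,190),(341,190)]:
    w=255-g[y-6:y+7,x-6:x+7].astype(float);w=np.where(w>115,w-115,0)
    n,l,st,ce=cv2.connectedComponentsWithStats((w>0).astype(np.uint8));k=1+np.argmin(np.hypot(*(ce[1:]-6).T));w*=(l==k)
    Y,X=np.mgrid[-6:7,-6:7];H.append([x+(w*X).sum()/w.sum(),y+(w*Y).sum()/w.sum()])
W=onplane(c,H,.055);print(np.round(H,1).tolist(),W.round(4).tolist(),'centre',W.mean(0).round(5))
print('spacings y(front,back)',W[0,1]-W[1,1],W[2,1]-W[3,1],'x(left,right)',W[0,0]-W[2,0],W[1,0]-W[3,0])
E
python3 k.py
```

```text
base 8700 deg [0.01 0.04] z 0.0171 res 0.00088
table 51441 deg [ 0.03 -0.  ] z -0.0009 res 0.00078
plate 4562 deg [-0.8  2.9] z 0.0541 res 0.00071
w_placed dome [ 0.46114 -0.1115   0.03868] mad 0.003997482955508152
[[302.2, 101.8], [341.8, 102.0], [303.1, 189.8], [340.7, 189.3]] [[0.5089, -0.0949, 0.055], [0.5087, -0.1308, 0.055], [0.4287, -0.0948, 0.055], [0.4292, -0.1308, 0.055]] centre [ 0.46888 -0.11283  0.055  ]
spacings y(front,back) 0.03590912261840076 0.03593454166670548 x(left,right) 0.0802090172823185 0.07949962415126666
```

The plate balances, but it tilts 2.9° in y: it is about 1.8 mm off to -y, probably shifted on release. I'll regrasp it at the same pose, which recentres it, then correct slightly and release gently.

Emit:
play_rows(commands=[[[0.03,0,-0.03],[0,0,0]],[[0.055,0,-0.08],[0,0,0]],[[0.06,0,-0.12],[0,0,0]],[[0.06,0,-0.15],[0,0,0]],[[0.06,0,-0.175],[0,0,0]],[[0.06,0,-0.19],[0,0,0]],[[0.06,0,-0.1945],[0,0,0]],[[0.06,0,-0.1945],[0,0,0]],[[0.06,0,-0.1945],[0,0,0]],[[0.06,0,-0.1945],[0,0,0]]])

```text
time_s: 17.73
position: [0.4691, -0.1112, 0.0735]
tcp_rot: [[-0.001, 0.002, 1.0], [-1.0, -0.001, -0.001], [0.001, -1.0, 0.002]]
force: [-0.6, -0.3, 0.4]
opening: 0.757
```

Emit:
play_rows(commands=[[[0,0,0],[0,0,0]],[[0,0,0],[0,0,0]],[[0,0,0],[0,0,0]],[[0,0,0.001],[0,0,0]],[[0,0,0.0025],[0,0,0]],[[-0.0005,0.0004,0.0025],[0,0,0]],[[-0.0005,0.0004,0.0025],[0,0,0]],[[-0.0005,0.0004,0.0025],[0,0,0]],[[-0.0005,0.0004,0.0025],[0,0,0]]], gripper=0.045)

```text
time_s: 18.85
position: [0.4681, -0.1106, 0.0752]
tcp_rot: [[-0.001, -0.0, 1.0], [-1.0, 0.0, -0.001], [-0.0, -1.0, -0.0]]
force: [0.5, 0.9, -1.3]
opening: 0.571
```

```bash
python3 -c "
from h import *
F=[]
for i in range(6):
    s=read_state();F.append(np.r_[s['position'],s['force'],s['opening']]); capture('wrist')
print(s['time_s'],np.mean(F,0).round(4),F[-1][:3].round(5),s['tcp_rot'].round(4).tolist())
"
```

```text
19.1 [ 0.4681 -0.1106  0.0752  0.2022  0.0143 -1.1716  0.5671] [ 0.46811 -0.11063  0.07525] [[-0.0007, -0.0, 1.0], [-1.0, 0.0, -0.0007], [-0.0, -1.0, -0.0]]
```

Emit:
play_rows(commands=[[[0,0,-0.001],[0,0,0]],[[0,0,-0.0018],[0,0,0]],[[0,0,-0.0018],[0,0,0]],[[0,0,-0.0018],[0,0,0]],[[0,0,-0.0018],[0,0,0]]])

```text
time_s: 19.77
position: [0.4681, -0.1106, 0.0735]
tcp_rot: [[-0.001, 0.0, 1.0], [-1.0, -0.0, -0.001], [0.0, -1.0, 0.0]]
force: [-0.2, 0.2, -0.8]
opening: 0.567
```

Emit:
play_rows(commands=[[[0,0,-0.0003],[0,0,0]],[[0,0,-0.0003],[0,0,0]],[[0,0,-0.0003],[0,0,0]],[[0,0,-0.0003],[0,0,0]]])

```text
time_s: 20.27
position: [0.4681, -0.1106, 0.0732]
tcp_rot: [[-0.001, 0.0, 1.0], [-1.0, -0.0, -0.001], [0.0, -1.0, 0.0]]
force: [0.7, -0.2, -2.4]
opening: 0.569
```

Emit:
play_rows(commands=[[[0,0,-0.0003],[0,0,0]],[[0,0,-0.0003],[0,0,0]],[[0,0,-0.0003],[0,0,0]],[[0,0,-0.0003],[0,0,0]]])

```text
time_s: 20.78
position: [0.4681, -0.1106, 0.0729]
tcp_rot: [[-0.001, 0.0, 1.0], [-1.0, -0.0, -0.001], [0.0, -1.0, 0.0]]
force: [-0.7, -0.8, 1.1]
opening: 0.567
```

Emit:
play_rows(commands=[[[0,0,0],[0,0,0]],[[0,0,0],[0,0,0]],[[0,0,0],[0,0,0]]], gripper=0.052)

```text
time_s: 21.15
position: [0.4682, -0.1107, 0.0728]
tcp_rot: [[-0.001, 0.0, 1.0], [-1.0, -0.0, -0.001], [0.0, -1.0, 0.0]]
force: [0.2, -0.2, -0.0]
opening: 0.594
```

Emit:
play_rows(commands=[[[0,0,0],[0,0,0]],[[0,0,0],[0,0,0]],[[0,0,0],[0,0,0]]], gripper=0.066)

```text
time_s: 21.52
position: [0.4681, -0.1106, 0.0729]
tcp_rot: [[-0.001, 0.0, 1.0], [-1.0, -0.0, -0.001], [0.0, -1.0, 0.0]]
force: [-0.1, 0.1, 1.5]
opening: 0.751
```

Emit:
play_rows(commands=[[[0,0,0.005],[0,0,0]],[[0,0,0.02],[0,0,0]],[[0,0,0.05],[0,0,0]],[[-0.01,0,0.1],[0,0,0]],[[-0.04,0,0.15],[0,0,0]],[[-0.06,0,0.19],[0,0,0]],[[-0.06,0,0.195],[0,0,0]],[[-0.06,0,0.195],[0,0,0]],[[-0.06,0,0.195],[0,0,0]]])

```text
time_s: 22.65
position: [0.408, -0.1104, 0.2669]
tcp_rot: [[-0.001, -0.002, 1.0], [-1.0, 0.001, -0.001], [-0.001, -1.0, -0.002]]
force: [-0.0, 0.1, -0.4]
opening: 0.761
```

```bash
sed -i "s/'w_placed'/'w_placed2'/" g.py k.py; python3 g.py; python3 k.py
```

```text
22.9 [ 0.40803452 -0.11048351  0.26697781] [ 0.10246245 -0.31098483 -0.21541026]
proj [[320.0, 147.0], [319.0, -13.0], [105.0, -67.0]]
4622 slopes deg [-0.17874094  1.28257513] z 0.05406903083657791
knob wrist 0
base 8746 deg [-0.   -0.02] z 0.0171 res 0.00087
table 51363 deg [ 0.03 -0.  ] z -0.0009 res 0.00078
plate 4540 deg [-0.18  1.25] z 0.0541 res 0.00073
w_placed2 dome [ 0.4616  -0.11151  0.03953] mad 0.0035663506183049067
[[301.6, 102.1], [341.1, 102.2], [302.6, 189.7], [340.1, 189.4]] [[0.5082, -0.0939, 0.055], [0.5081, -0.1298, 0.055], [0.4282, -0.0939, 0.055], [0.4285, -0.1298, 0.055]] centre [ 0.46825 -0.11188  0.055  ]
spacings y(front,back) 0.03589884127332141 0.03592258127706402 x(left,right) 0.07999834527119859 0.07959747303109005
```

Tilt is now 1.25° in y and 0.2° in x, so the plate is about 0.8 mm off centre, which the foot will level. Next is the knob, with the jaws tangential to the arm (along x).

Emit:
play_rows(commands=[[[0.01,0.01,0.005],[0,0,0.16]],[[0.03,0.03,0.005],[0,0,0.33]],[[0.06,0.05,0.005],[0,0,0.5]],[[0.09,0.07,0.005],[0,0,0.68]],[[0.12,0.085,0.005],[0,0,0.86]],[[0.15,0.1,0.005],[0,0,1.04]],[[0.172,0.1105,0.005],[0,0,1.22]],[[0.172,0.1105,0.005],[0,0,1.4]],[[0.172,0.1105,0],[0,0,1.553]],[[0.172,0.1105,-0.02],[0,0,1.553]]], gripper=0.06)

```text
time_s: 24.3
position: [0.5811, -0.0002, 0.2484]
tcp_rot: [[1.0, 0.003, 0.017], [-0.017, -0.001, 1.0], [0.003, -1.0, -0.001]]
force: [-0.0, -0.2, -0.7]
opening: 0.692
```

```bash
python3 - <<'E'
from h import *
s=read_state();print(s['time_s'],s['position'],s['tcp_rot'].round(3).tolist(),s['joint_positions'].round(1))
P=cloud(load('w_anvil')).reshape(-1,3); print('nan',np.isnan(P).mean())
for lo,hi in((.186,.2),(.165,.186)):
    q=P[(P[:,2]>lo)&(P[:,2]<hi)&(abs(P[:,0]-.58)<.05)&(abs(P[:,1])<.05)]; print(len(q),q.mean(0).round(4),cv2.minEnclosingCircle((q[:,:2]*1000).astype(np.float32)))
t=snap('side','side2'); print(proj(t,[[.58,0,.191]]))
E
```

```text
24.3 [ 5.81117634e-01 -1.54178177e-04  2.48406358e-01] [[1.0, 0.003, 0.017], [-0.017, -0.001, 1.0], [0.003, -1.0, -0.001]] [-11.   26.7  88.6  -0.   64.5 -10. ]
nan 0.03396809895833333
2124 [ 5.803e-01 -3.000e-04  1.892e-01] ((581.1253662109375, -0.14882563054561615), 14.756500244140625)
945 [ 0.5714 -0.0028  0.1774] ((581.2625732421875, -0.09600868076086044), 15.813653945922852)
[[235.71679269 253.46932854]]
```

Emit:
play_rows(commands=[[[0.0008,0,-0.03],[0,0,0]],[[0.0008,0,-0.05],[0,0,0]],[[0.0008,0,-0.063],[0,0,0]],[[0.0008,0,-0.065],[0,0,0]],[[0.0008,0,-0.065],[0,0,0]]])

```text
time_s: 24.98
position: [0.5813, -0.0002, 0.1833]
tcp_rot: [[1.0, 0.001, 0.018], [-0.018, -0.0, 1.0], [0.001, -1.0, -0.0]]
force: [0.7, -0.8, -0.8]
opening: 0.69
```

Emit:
play_rows(commands=[[[0,0,0],[0,0,0]],[[0,0,0],[0,0,0]],[[0,0,0],[0,0,0]],[[0,0,0],[0,0,0]],[[0,0,0],[0,0,0]]], gripper=0.025)

```text
time_s: 25.6
position: [0.5816, -0.0001, 0.1831]
tcp_rot: [[1.0, 0.002, 0.018], [-0.018, -0.0, 1.0], [0.002, -1.0, 0.0]]
force: [2.7, 0.0, 0.2]
opening: 0.332
```

Emit:
play_rows(commands=[[[-0.0077,0.0001,0],[0,0,0.07]],[[-0.0153,-0.0006,0],[0,0,0.14]],[[-0.0304,-0.0034,0],[0,0,0.279]],[[-0.045,-0.0082,0],[0,0,0.419]],[[-0.0588,-0.015,0],[0,0,0.559]],[[-0.0714,-0.0236,0],[0,0,0.698]],[[-0.0828,-0.034,0],[0,0,0.838]],[[-0.0926,-0.0458,0],[0,0,0.977]],[[-0.1007,-0.0588,0],[0,0,1.117]],[[-0.1007,-0.0588,0],[0,0,1.117]]])

```text
time_s: 26.85
position: [0.4815, -0.0599, 0.1832]
tcp_rot: [[0.456, 0.003, -0.89], [0.89, -0.001, 0.456], [0.0, -1.0, -0.004]]
force: [4.5, -0.4, -2.8]
opening: 0.33
```

Emit:
play_rows(commands=[[[-0.0062,-0.014,0],[0,0,0.14]],[[-0.0103,-0.0288,0],[0,0,0.279]],[[-0.012,-0.038,0],[0,0,0.364]],[[-0.0124,-0.044,0],[0,0,0.419]],[[-0.0124,-0.044,0],[0,0,0.419]],[[-0.0124,-0.044,0],[0,0,0.419]],[[-0.0124,-0.044,0],[0,0,0.419]]])

```text
time_s: 27.72
position: [0.47, -0.1031, 0.1832]
tcp_rot: [[0.056, 0.004, -0.998], [0.998, -0.001, 0.056], [-0.001, -1.0, -0.004]]
force: [5.5, 0.1, -3.6]
opening: 0.33
```

Emit:
play_rows(commands=[[[0.0005,-0.004,0],[0,0,0.035]],[[0.0005,-0.0075,0],[0,0,0.07]],[[0.0005,-0.0075,0],[0,0,0.07]],[[0.0005,-0.0075,0],[0,0,0.07]],[[0.0005,-0.0075,0],[0,0,0.07]],[[0.0005,-0.0075,0],[0,0,0.07]]])

```text
time_s: 28.48
position: [0.4699, -0.1096, 0.1831]
tcp_rot: [[-0.012, 0.003, -1.0], [1.0, 0.001, -0.012], [0.001, -1.0, -0.003]]
force: [5.5, 1.9, -1.1]
opening: 0.337
```

```bash
python3 -c "
from h import *
for i in range(5):
    s=read_state(); print(s['time_s'],s['position'].round(5),s['force'].round(1)); capture('wrist')
print(s['tcp_rot'].round(3).tolist(),s['joint_positions'].round(1))
"
```

```text
28.475 [ 0.46994 -0.10958  0.18314] [ 5.5  1.9 -1.1]
28.525 [ 0.46992 -0.10954  0.18312] [ 4.8  2.3 -0.9]
28.575 [ 0.46993 -0.10954  0.18313] [ 4.3  2.8 -0.3]
28.625 [ 0.46991 -0.10955  0.18315] [ 4.   2.4 -0.7]
28.675 [ 0.46994 -0.10956  0.18313] [ 4.9  1.9 -1.1]
[[-0.012, 0.003, -1.0], [1.0, 0.001, -0.012], [0.001, -1.0, -0.003]] [ -26.5   25.   106.1    0.2   48.8 -117.3]
```

Emit:
play_rows(commands=[[[0.001,-0.0015,0],[0,0,0]],[[0.001,-0.002,0],[0,0,0]],[[0.001,-0.002,0],[0,0,0]],[[0.001,-0.002,0],[0,0,0]]])

```text
time_s: 29.22
position: [0.47, -0.1099, 0.1831]
tcp_rot: [[-0.012, 0.001, -1.0], [1.0, 0.004, -0.012], [0.004, -1.0, -0.001]]
force: [3.9, 7.8, 1.5]
opening: 0.334
```

Emit:
play_rows(commands=[[[0,-0.0015,0],[0,0,0]],[[0,-0.0015,0],[0,0,0]],[[0,-0.0015,0],[0,0,0]],[[0,-0.0015,0],[0,0,0]]])

```text
time_s: 29.72
position: [0.4699, -0.1102, 0.1831]
tcp_rot: [[-0.011, 0.001, -1.0], [1.0, 0.007, -0.011], [0.007, -1.0, -0.001]]
force: [4.7, 10.6, 2.2]
opening: 0.333
```

At the stop: y holds at -0.110 while the side force rises to 10 N. I'll ease the side push and press down in steps.

Emit:
play_rows(commands=[[[0.0005,0.0015,-0.002],[0,0,0]],[[0.0005,0.0015,-0.005],[0,0,0]],[[0.0005,0.0015,-0.008],[0,0,0]],[[0.0005,0.0015,-0.01],[0,0,0]],[[0.0005,0.0015,-0.01],[0,0,0]],[[0.0005,0.0015,-0.01],[0,0,0]],[[0.0005,0.0015,-0.01],[0,0,0]]])

```text
time_s: 30.6
position: [0.47, -0.1099, 0.1731]
tcp_rot: [[-0.012, 0.0, -1.0], [1.0, 0.004, -0.012], [0.004, -1.0, -0.0]]
force: [2.5, 7.3, 2.1]
opening: 0.333
```

Emit:
play_rows(commands=[[[0,0,-0.002],[0,0,0]],[[0,0,-0.004],[0,0,0]],[[0,0,-0.006],[0,0,0]],[[0,0,-0.007],[0,0,0]],[[0,0,-0.007],[0,0,0]],[[0,0,-0.007],[0,0,0]],[[0,0,-0.007],[0,0,0]]])

```text
time_s: 31.48
position: [0.4701, -0.1099, 0.1665]
tcp_rot: [[-0.012, 0.0, -1.0], [1.0, 0.004, -0.012], [0.004, -1.0, -0.0]]
force: [2.7, 7.2, 6.5]
opening: 0.337
```

Emit:
play_rows(commands=[[[0,0,-0.0015],[0,0,0]],[[0,0,-0.003],[0,0,0]],[[0,0,-0.0045],[0,0,0]],[[0,0,-0.006],[0,0,0]],[[0,0,-0.006],[0,0,0]],[[0,0,-0.006],[0,0,0]],[[0,0,-0.006],[0,0,0]]])

```text
time_s: 32.35
position: [0.4702, -0.1099, 0.1612]
tcp_rot: [[-0.012, 0.001, -1.0], [1.0, 0.004, -0.012], [0.004, -1.0, -0.001]]
force: [1.6, 8.8, 10.2]
opening: 0.331
```

```bash
python3 - <<'E'
from h import *
F=[]
for i in range(6):
    s=read_state();F.append(np.r_[s['position'],s['force']]);capture('wrist')
print(s['time_s'],np.mean(F,0).round(4),F[-1][2])
t=snap('side','side3');p=proj(t,[[.469,-.1105,.1685],[.469,-.1105,.131],[.469,-.1105,.055]]);print(p.round(1).tolist())
x,y=p[1].astype(int);o=cv2.resize(t['frame'][y-45:y+60,x-50:x+60,::-1],(628,600),interpolation=cv2.INTER_CUBIC);cv2.imwrite('pics/c3.png',o)
E
```

```text
32.6 [ 0.4701 -0.1099  0.1612  1.189   8.0724 11.3447] 0.16118046559752924
[[334.4, 247.5], [333.6, 268.3], [332.0, 307.8]]
```

View pics/c3.png

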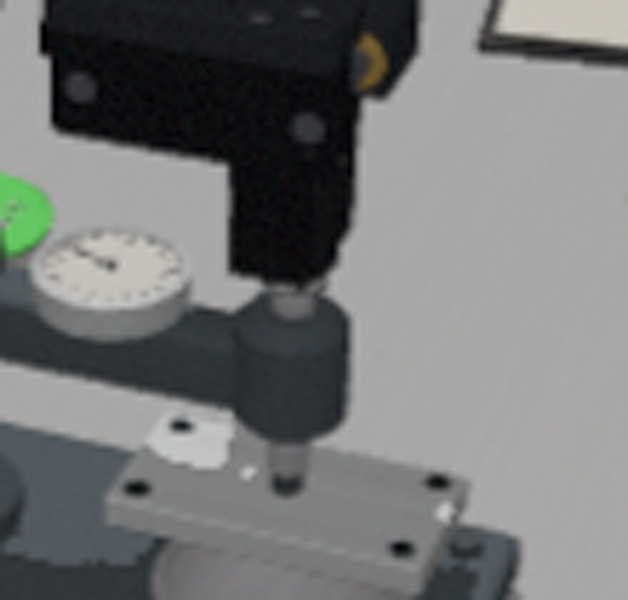

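Emit:
play_rows(commands=[[[0,0,-0.0006],[0,0,0]],[[0,0,-0.0013],[0,0,0]],[[0,0,-0.0013],[0,0,0]],[[0,0,-0.0013],[0,0,0]],[[0,0,-0.0013],[0,0,0]]])

```text
time_s: 33.33
position: [0.4702, -0.1099, 0.16]
tcp_rot: [[-0.012, 0.001, -1.0], [1.0, 0.004, -0.012], [0.004, -1.0, -0.001]]
force: [0.4, 8.5, 12.9]
opening: 0.333
```

```bash
python3 - <<'E'
from h import *
F=[]
for i in range(8):
    s=read_state();F.append(np.r_[s['position'],s['force']]);capture('wrist')
print(s['time_s'],np.mean(F,0).round(4),F[-1][2])
t=snap('side','side4');w=snap('wrist','w5')
a=cv2.resize(t['frame'][255:300,305:360,::-1],(660,540),interpolation=cv2.INTER_CUBIC)
cv2.imwrite('pics/c4.png',a)
p=snap('top','top2');print([proj(p,[q])[0].round(0).tolist() for q in ([.702,-.36,.09],[.35,-.27,.05],[.6413,-.26,.03])])
q0=load('top0')['frame'].astype(int);q1=p['frame'].astype(int)
for n,(x0,x1,y0,y1) in dict(jar=(340,378,160,205),spool=(293,333,195,233),batt=(303,330,325,352)).items(): print(n,abs(q1-q0)[y0:y1,x0:x1].mean().round(2))
E
```

```text
33.675 [ 0.4702 -0.1099  0.16    1.0531  8.3123 12.5531] 0.1599941801518657
[[358.0, 180.0], [318.0, 340.0], [313.0, 213.0]]
jar 9.78
spool 11.09
batt 10.56
```

View pics/c4.png

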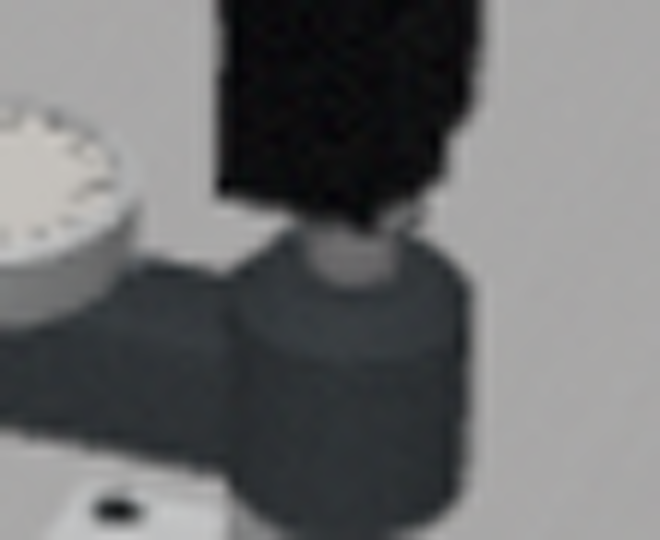

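Travel is 23.1 mm and the push is about 12.7 N, so about 10 N on the plate. The two measures agree and the pose is steady, so I'm handing in.

```bash
python3 -c "
from rig import *
print(hand_in()); s=read_state(); print(s['time_s'],s['position'],s['force'])"
```

```text
the job is handed in; nothing more can be done
None
the job is handed in; nothing more can be done
```

The 50 x 96 mm plate lies balanced on the anvil, and the head is at its stop. The arm is holding the knob down at about 10 N on the plate, and I handed in at about 34 s.

- **Plate:** The first placement tilted 2.9°, about 1.8 mm off centre, so I picked the plate up and set it down again. It then balanced by itself with a 1.25° tilt, about 0.8 mm off centre. The side picture with the foot pressing shows it lying level, with no finger touching it.
- **Head at the stop:** The knob stayed at y = -0.110 while I raised the side force to about 10 N. About 8 N of side force was still on the knob at hand-in.
- **Pressing:** Measured knob travel is 23.1 mm: 13 mm until the foot meets the plate, then about 10.1 mm of slide. The measured push of 12.6 N agrees with about 10 N on the plate.
- **Not confirmed:** I could not see the skirt meet the broad ring, because the fingers hide it in the side view. I relied on travel and force for that.
- **Jar, battery and spool:** I never went near them. Before and after top pictures differ by about the same amount at all three, so I read that as lighting rather than movement.

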